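# Shut and lock the control box panel

## Task

The hinged panel of the grey control box stands ajar. Push it fully shut with the fingertips, then set a fingertip in the slot of the round fastener on it and turn the fastener clockwise (seen from above) as far as it goes, about a quarter turn, so that the panel is locked. Only push and turn: do not raise the panel further, and do not move or pick up the screwdriver, tape measure, marker or foam piece that lie round the box.

Things in the scene. Friction and masses are not known exactly. Their poses are not given: they have to be found in the camera images.
- control_box: Grey sheet-metal electrical box, fixed to the table: 240 mm along x, 260 along y, 80 tall without its panel; origin at the centre of its underside, z up, front (-x) roughly to the robot. Flat ears (25 mm) and, on the -y side, two cable glands stand out from its sides. Its top is covered by the hinged panel, hinge line along y at x = +120, z = 80 mm (far upper edge).
- panel (a joint): Panel angle, rad: 0 = fully shut on a stop, grows as the near edge rises; starts at 0.3 to 0.55. A 5 mm plate, 240 mm from hinge to near edge, 266 wide; upper face 85 mm above the table when shut. Stiff hinge: it stays where it is left; 2 to 5 N down near the near edge closes it. Flat free plate on both sides of the fastener, more than 55 mm from its axis.
- panel_edge (a point): Middle of the panel's near edge, on its upper face; moves with the panel (axes of the panel: those of the box when shut).
- fastener (a joint): Turn of the fastener, rad: 0 = unlocked, slot along the box's y; grows clockwise seen from above to a stop at 1.571 = locked, slot along the box's x. Starts at 0 to 0.3. Friction 0.12 N m (4 N at 30 mm from the axis); stays where left. Its tongue swings under a keeper in the box, so shut the panel first: turned with the panel open, it strikes the keeper or ends above it and blocks the panel.
- slot_floor (a point): On the fastener's axis, at the slot floor; turns with it (z = axis, y along the slot). Steel round head (darker slot floor), 102 mm across, 22 mm above the panel; axis 75 mm from the near edge (box x = -45, y = 0 when shut). A straight slot 34 mm wide, 16 deep crosses the whole head through its axis, open at both ends. Panel shut: slot floor 91, head top 107 mm above the table.
- screwdriver: Flat screwdriver with red handle, 220 mm long, 30 mm high, loose on the table to the left (+y) of the box; to be left alone. Origin at the centre of its underside.
- tape_measure: Dark and yellow tape measure, 64x72x33 mm, loose on the table to the right (-y) of the box; to be left alone. Origin at the centre of its underside.
- marker: Black felt marker, 131 mm long, 17 mm thick, loose on the table in front of the box; to be left alone. Origin at the centre of its underside.
- foam_offcut: Short ribbed grey foam pipe piece, 77 mm long, 19 mm high, loose on the table to the right (-y) of the box, behind the tape measure; to be left alone. Origin at the centre of its underside.

How it is judged:
By the outcome, as a careful person would: the job done as asked, in the order asked, and still so for the second after the job is handed in, with the robot touching nothing.
It also fails if it takes over 50 s, if anything falls off the work surface, if the arm or the gripper's body presses on something with over 40 N, if the wrist force passes 120 N, or if a joint passes its speed limit or range.

## Robot

A 6-joint arm with a two-finger parallel gripper is mounted at the origin on a cart in front of the work surface, level with it; the furniture and walls round the work are solid. World frame = base frame: x ahead of the robot, y to its left, z up, the work surface at z = 0. Lengths are in m, angles in rad, forces in N, time in s.
With the tool pointing down it reaches from about 0.35 to 0.775 m from the base axis. Payload 7.3 kg.
Tool frame: the origin (TCP) lies midway between the tips of the shut fingers; the grasp point (between the pads) lies 19 mm behind it; z points along the fingers, y is the line along which they close (so a half turn about z gives the same grasp; the last joint's range is limited). The gripper opens to 92 mm and grips with 3 to 60 N. Pads are 19 mm wide; open, the fingers measure 130 mm over their backs; the gripper's body (75 mm by 190 mm) begins 47 mm behind the grasp point.
Start: joints at [-1.376, 0.342, 1.524, -0, 1.275, -0.146], TCP at [0.175, -0.495, 0.227] pointing down, gripper open.
Joint ranges: [-2.53, 2.53], [-0.77, 2.02], [0.04, 2.7], [-1, 4.14], [0.28, 2.66], [-3.11, 3.11]. Speed limits (rad/s): [2.57, 2.57, 3.14, 3.14, 3.14, 3.14].

## Interface

Orientations are given as [roll, pitch, yaw] about the fixed x, y, z axes, in that order (R = Rz(yaw) Ry(pitch) Rx(roll)).
In Python, from station import sensors, optics, order, nets gives the robot as it stands.
- The arm moves only by the shell command python3 -m creep 'ROWS' [FORCE]. ROWS is JSON, a list of rows, each an object of numbers: "grip": the opening, from 0 (shut) to 1 (fully open); "tx", "ty", "tz": the shift along the world's x, y, z in mm; "rx", "ry", "rz": the turn, a rotation vector about the world's x, y, z in rad. In form: [{"grip": .., "tx": .., "ty": .., "tz": .., "rx": .., "ry": .., "rz": ..}, ...]. A call has 1 to 20 rows; each row shifts and turns the commanded pose from where the row before left it; what a row does not reach is not made up. A row lasts 1/12 s, in which the tool goes at most 41.7 mm and 7.16 degrees, less where a joint would pass 70% of its speed; a pose out of reach is approached as far as the arm can. A call is refused whole if a number of a shift passes 41.7 or a number of a turn 0.125, either way. A call with a gripper value outside its range is refused whole. The fingers move at their own pace and stop on an object; FORCE is the grip in N (left out, the last holds). Time passes only in rows, so rows that do not move let the fingers close. It gives the time, the measured TCP pose, the force, the opening and the grip force at its end, in the units of the state.
- sensors.read_state(): the state, without advancing time (a new reading comes with each control period).
- optics.capture(name): name is "side" or "top"; returns (picture, depth): 420x560x3 uint8, red, green, blue; 420x560 float32, m along the optical axis (not along the pixel's ray), 0 where there is no reading.
- optics.camera_info(name): a dict with "fov_y" (degrees; the focal length in pixels is half the picture's height over the tangent of half this angle, whatever the lens; pixels are square), "cx", "cy" (the principal point, pixels), "rvec" (rotation vector, rad) and "tvec" (3), from world to camera coordinates, as OpenCV has them. Camera axes: x right, y down, z forward; pixel columns grow to the right and rows downward; lengths in m; the calibration is good to about 2 mm. A picture is of the moment at which its call begins. camera_info takes no time and is no camera call.
- order.finish_job(): hands the job in; it is judged then, once.
Trained networks look in the newest picture that a camera, given by its name, has taken for a name from the list of things; names that differ only in an ending like _2 or _b are one class to them, and where a whole thing is asked for, a point or a joint stands for the part that bears it (a point fixed in the world has none). Each returns a list of dicts, best first, with "confidence" (0 to 1); they miss things now and then, are a little off and sometimes report something else, mostly with a low value. They report only what shows in the picture. A call takes as long as a camera call.
- nets.cut_out(target, camera): "region" (420x560 bool, what is visible of it) and "position" ([column, row] in pixels, amid what is visible of it).
The state is a dict: "time_s": time; "qpos": joint angles; "qd": joint speeds; "tau": joint torques, N m; "ee_pos": TCP position; "tool_rot": TCP orientation; "ft_force": force on the tool from outside, world axes, zero at the start; "moment": the same for the moment, N m; "opening": finger opening in m; "grip_force": force on a finger pad.
Only numpy, scipy, OpenCV 4.12 (cv2) and the standard library are available. Lean on these libraries where they do the work, as an engineer would, in place of code of your own. Each camera call takes 0.05 s, during which the arm holds its last target. There are 200 camera calls.

## Working session

There is one attempt and no reset: what is moved stays moved. The work goes in short steps, Python scripts to look and compute and a shell command to move; the robot and the scene stay as the last step left them, time stands still between calls to the robot, and variables do not carry over. Pictures are saved under pics/ and viewed, at most 10 in all, crops included, and the job is handed in when it is done.

```bash
mkdir -p pics; cat > h.py <<'E'
import numpy as np, cv2
from station import sensors, optics, order, nets
def cam(n):
    i=optics.camera_info(n); R=cv2.Rodrigues(np.array(i["rvec"],float))[0]
    return 210/np.tan(np.radians(i["fov_y"])/2),i["cx"],i["cy"],R,np.array(i["tvec"],float).ravel()
def cloud(n,d):
    f,cx,cy,R,t=cam(n); v,u=np.mgrid[:420,:560]
    p=np.stack([(u-cx)/f*d,(v-cy)/f*d,d],-1)
    return (p-t)@R
def shot(n,name):
    p,d=optics.capture(n); cv2.imwrite(f"pics/{name}.png",p[:,:,::-1]); return p,d,cloud(n,d)
E
python3 - <<'E'
from h import *
s=sensors.read_state(); print({k:np.round(v,3) for k,v in s.items()})
for n in("top","side"):
    p,d,c=shot(n,n+"0"); np.save(n+"0.npy",c); print(n,optics.camera_info(n))
    for t in("control_box","panel","fastener","screwdriver","tape_measure","marker","foam_offcut"):
        for r in nets.cut_out(t,n)[:1]:
            m=r["region"]&(d>0); q=c[m]
            print(t,round(r["confidence"],2),np.round(r["position"]),m.sum(),np.round(np.median(q,0),3),np.round(np.percentile(q,1,axis=0),3),np.round(np.percentile(q,99,axis=0),3))
            np.save(f"{n}_{t}.npy",m)
E
python3 -c "
import cv2,numpy as np
cv2.imwrite('pics/both.png',cv2.resize(np.vstack([cv2.imread('pics/top0.png')]),(784,588)))"
```

```text
{'time_s': np.float64(0.0), 'qpos': array([-1.376,  0.343,  1.525, -0.   ,  1.275, -0.146]), 'qd': array([ 0.   ,  0.002, -0.   , -0.   ,  0.   ,  0.001]), 'tau': array([-1.0000e-03, -4.3125e+01, -2.4423e+01,  7.2000e-02,  5.6000e-02,
       -0.0000e+00]), 'ee_pos': array([ 0.175, -0.494,  0.226]), 'tool_rot': array([-3.14 , -0.   ,  0.341]), 'ft_force': array([-0.302,  0.738, -0.185]), 'moment': array([ 0.046, -0.013,  0.007]), 'grip_force': np.float64(0.0), 'opening': np.float64(0.092)}
top {'fov_y': 55.73916034742447, 'cx': 279.07289785977827, 'cy': 207.72597611038793, 'rvec': array([ 2.17199615, -2.16938244,  0.07126569]), 'tvec': array([0.34128915, 0.59227037, 0.86502354])}
control_box 0.8 [300. 230.] 15597 [0.536 0.305 0.132] [0.414 0.163 0.081] [0.675 0.446 0.174]
panel 0.74 [296. 232.] 15402 [0.537 0.306 0.132] [0.416 0.166 0.084] [0.676 0.445 0.174]
fastener 0.88 [294. 252.] 2176 [0.508 0.315 0.151] [0.462 0.267 0.139] [0.558 0.361 0.177]
screwdriver 0.91 [210. 219.] 641 [0.56  0.5   0.021] [0.5   0.476 0.008] [0.704 0.522 0.029]
tape_measure 0.93 [373. 279.] 846 [0.435 0.13
[... 277 characters left out ...]
2044014898306, 'cy': 213.5238553065543, 'rvec': array([ 2.31771657, -0.07625099,  0.02416376]), 'tvec': array([-0.56407537,  0.29389157,  0.68401925])}
control_box 0.9 [249. 222.] 20298 [0.529 0.252 0.108] [0.399 0.148 0.003] [0.673 0.439 0.172]
panel 0.88 [255. 203.] 14067 [0.542 0.279 0.127] [0.417 0.16  0.084] [0.676 0.443 0.174]
fastener 0.58 [234. 186.] 2081 [0.508 0.305 0.151] [0.462 0.266 0.129] [0.557 0.365 0.177]
tape_measure 0.67 [198. 318.] 1474 [0.437 0.122 0.03 ] [0.406 0.094 0.004] [0.47  0.163 0.034]
marker 0.45 [177. 237.] 64 [0.382 0.314 0.016] [0.37  0.234 0.001] [0.397 0.342 0.082]
foam_offcut 0.82 [269. 324.] 280 [0.553 0.11  0.018] [0.536 0.092 0.002] [0.569 0.129 0.022]
```

View pics/both.png

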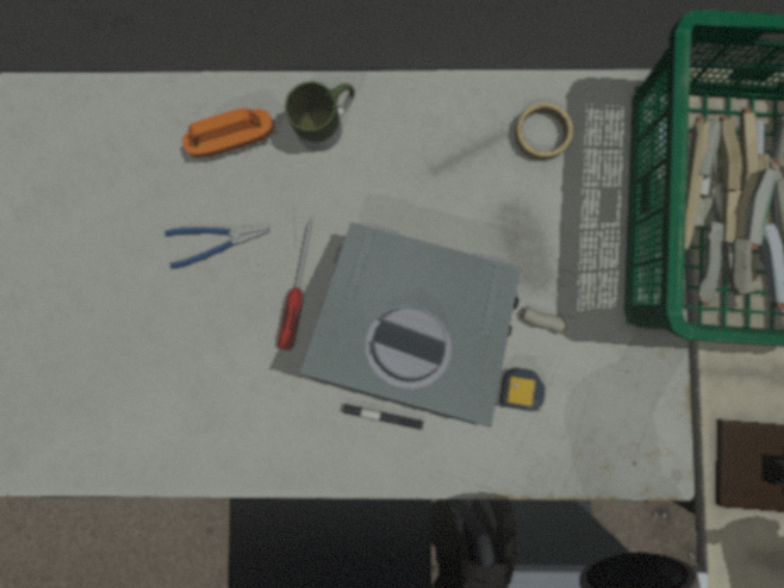

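View pics/side0.png

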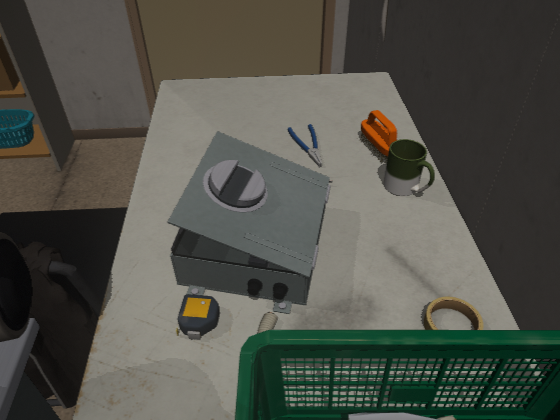

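The top view shows the panel ajar, with its fastener at about (291,246) in original pixels and its slot roughly across. The side view confirms the near edge is raised, and the loose items lie clear around the box.

```bash
cat > fit.py <<'E'
from h import *
c=np.load("top0.npy"); pm=np.load("top_panel.npy"); fm=np.load("top_fastener.npy")
m=cv2.erode(pm.astype(np.uint8),np.ones((5,5)))>0
q=c[m&~(cv2.dilate(fm.astype(np.uint8),np.ones((9,9)))>0)]
for _ in range(5):
    o=q.mean(0); n=np.linalg.svd(q-o,full_matrices=False)[2][2]; n*=np.sign(n[2]); e=(q-o)@n; q=q[abs(e)<max(.003,2.5*e.std())]
print("n",n,"std",e.std(),"angle",np.arccos(n[2]))
yaw=np.arctan2(n[1],n[0])   # normal leans toward -x_box? 
a=np.arccos(n[2]); X=np.array([-n[0],-n[1],0])/np.hypot(n[0],n[1]); 
if X[0]<0: X=-X
Y=np.cross([0,0,1],X); U=np.cross(Y,n)
P=c[pm]; P=P[abs((P-o)@n)<.01]
uv=np.stack([(P-o)@U,(P-o)@Y],-1).astype(np.float32)
(ctr,sz,ang)=cv2.minAreaRect(uv); print("yaw normal",np.arctan2(X[1],X[0]),"rect",ctr,sz,ang)
r=np.radians(((ang+45)%90)-45); print("yaw rect corr",r)
F=c[fm&(c[...,2]>0)]; h=(F-o)@n
top=F[(h>.017)&(h<.027)]; fl=F[(h>.002)&(h<.011)]
print("n top,floor",len(top),len(fl),np.median((top-o)@n),np.median((fl-o)@n))
t2=np.stack([(top-o)@U,(top-o)@Y],-1).astype(np.float32); print("head circ",cv2.minEnclosingCircle(t2), "rect ctr uv",ctr)
C=o+U*ctr[0]+Y*ctr[1]; hc=cv2.minEnclosingCircle(t2)[0]; H=o+U*hc[0]+Y*hc[1]
hin=C+U*.12; print("rect centre",C,"hinge",hin,"near edge",C-U*.12,"head base",H, "H-near",(H-C)@U+.12,(H-C)@Y)
f2=np.stack([(fl-o)@U,(fl-o)@Y],-1)-hc; f2=f2[np.hypot(*f2.T)<.045]
w=np.linalg.svd(f2-f2.mean(0))[2][0]; w*=np.sign(w[1]); print("slot dir in panel (x,y)",w,"turn cw",np.arctan2(w[0],w[1]),"slot mean",f2.mean(0))
E
python3 fit.py
```

```text
n [ 0.32454438 -0.08926314  0.94164911] std 0.001204876561678915 angle 0.3432997611212127
yaw normal -0.26840469056887234 rect (-0.0015055090188980103, -0.0003934800624847412) (0.25263553857803345, 0.26612645387649536) 0.2628607451915741
yaw rect corr 0.004587785477838821
n top,floor 1199 859 0.021727193316886398 0.006049478511921286
head circ ((-0.04974379017949104, 0.0001340440649073571), 0.05015096068382263) rect ctr uv (-0.0015055090188980103, -0.0003934800624847412)
rect centre [0.54996601 0.30319765 0.12444068] hinge [0.65891803 0.27323133 0.08404914] near edge [0.44101398 0.33316396 0.16483222] head base [0.50630875 0.31575231 0.1406775 ] H-near 0.07176171883940696 0.0005275241273921064
slot dir in panel (x,y) [0.08234402 0.99660396] turn cw 0.08243736460052706 slot mean [ 0.00330528 -0.00033253]
```

```bash
python3 - <<'E'
from h import *
c=np.load("top0.npy").reshape(-1,3); c=np.vstack([c,np.load("side0.npy").reshape(-1,3)])
for y in np.arange(-.6,.2,.1):
    print(round(y,1),[(round(x,1),round(float(np.max(c[(abs(c[:,0]-x-.025)<.025)&(abs(c[:,1]-y-.05)<.05),2],initial=-9)),2)) for x in np.arange(.25,.7,.05)])
E
```

```text
-0.6 [(np.float64(0.2), -9.0), (np.float64(0.3), -9.0), (np.float64(0.4), -9.0), (np.float64(0.4), -9.0), (np.float64(0.4), -9.0), (np.float64(0.5), -9.0), (np.float64(0.5), -9.0), (np.float64(0.6), -9.0), (np.float64(0.6), -9.0)]
-0.5 [(np.float64(0.2), -9.0), (np.float64(0.3), -9.0), (np.float64(0.4), -9.0), (np.float64(0.4), -9.0), (np.float64(0.4), -9.0), (np.float64(0.5), -9.0), (np.float64(0.5), -9.0), (np.float64(0.6), -9.0), (np.float64(0.6), -9.0)]
-0.4 [(np.float64(0.2), -9.0), (np.float64(0.3), -9.0), (np.float64(0.4), -9.0), (np.float64(0.4), -9.0), (np.float64(0.4), -9.0), (np.float64(0.5), 0.68), (np.float64(0.5), -9.0), (np.float64(0.6), -9.0), (np.float64(0.6), -9.0)]
-0.3 [(np.float64(0.2), 0.05), (np.float64(0.3), 0.07), (np.float64(0.4), 0.02), (np.float64(0.4), 0.0), (np.float64(0.4), 0.0), (np.float64(0.5), 0.02), (np.float64(0.5), 0.08), (np.float64(0.6), 0.08), (np.float64(0.6), 0.08)]
-0.2 [(np.float64(0.2), 0.02), (np.float64(0.3), 0.02), (np.float64(0.4), 0.02), (np.float64(0.4), 0.0), (np.float64(0.4), 0.01), (np.float64(0.5), 0.19), (np.float64(0.5), 0.08), (np.float64(0.6), 0.08), (np.float64(0.6), 0.08)]
-0.1 [(np.float64(0.2), 0.24), (np.float64(0.3), 0.0), (np.float64(0.4), 0.0), (np.float64(0.4), 0.0), (np.float64(0.4), 0.0), (np.float64(0.5), 0.19), (np.float64(0.5), 0.19), (np.float64(0.6), 0.19), (np.float64(0.6), 0.19)]
-0.0 [(np.float64(0.2), 0.26), (np.float64(0.3), 0.01), (np.float64(0.4), 0.0), (np.float64(0.4), 0.03), (np.float64(0.4), 0.0), (np.float64(0.5), 0.02), (np.float64(0.5), 0.02), (np.float64(0.6), 0.01), (np.float64(0.6), 0.01)]
0.1 [(np.float64(0.2), 0.01), (np.float64(0.3), 0.0), (np.float64(0.4), 0.0), (np.float64(0.4), 0.16), (np.float64(0.4), 0.15), (np.float64(0.5), 0.13), (np.float64(0.5), 0.12), (np.float64(0.6), 0.1), (np.float64(0.6), 0.0)]
```

```bash
python3 -m creep '[{"grip":0,"tz":20,"rz":0.122},{"grip":0,"tx":8,"ty":14,"tz":20,"rz":0.122},{"grip":0,"tx":15,"ty":30,"tz":20,"rz":0.122},{"grip":0,"tx":15,"ty":30,"tz":10,"rz":0.122},{"grip":0,"tx":15,"ty":30,"rz":0.122},{"grip":0,"tx":15,"ty":30,"rz":0.122},{"grip":0,"tx":15,"ty":30,"rz":0.122},{"grip":0,"tx":15,"ty":30,"rz":0.122},{"grip":0,"tx":15,"ty":30,"rz":0.122},{"grip":0,"tx":15,"ty":30,"rz":0.122},{"grip":0,"tx":15,"ty":30,"rz":0.122},{"grip":0,"tx":15,"ty":30,"rz":0.122},{"grip":0,"tx":15,"ty":30,"rz":0.122},{"grip":0,"tx":15,"ty":30,"rz":0.122},{"grip":0,"tx":8,"ty":35,"rz":0.122},{"grip":0,"tx":8,"ty":35,"rz":0.122},{"grip":0,"tx":8,"ty":35,"rz":0.122},{"grip":0,"tx":8,"ty":35,"rz":0.122},{"grip":0,"tx":8,"ty":35,"rz":0.122},{"grip":0,"tx":8,"ty":35,"rz":0.122}]' 20
```

```text
invalid input
```

```bash
python3 -m creep '[{"grip":0,"tx":0,"ty":0,"tz":20,"rx":0,"ry":0,"rz":0.122},{"grip":0,"tx":8,"ty":14,"tz":20,"rx":0,"ry":0,"rz":0.122}]' 20
```

```text
time_s: 0.97
ee_pos: [0.1824, -0.4817, 0.266]
tool_rot: [-3.139, -0.0, 0.588]
ft_force: [0.1, 1.0, 0.7]
opening: 0.0827
grip_force: 0.0
```

```bash
python3 -m creep '[{"grip":0,"tx":15,"ty":31,"tz":20,"rx":0,"ry":0,"rz":0.122},{"grip":0,"tx":15,"ty":31,"tz":10,"rx":0,"ry":0,"rz":0.122},{"grip":0,"tx":15,"ty":31,"tz":0,"rx":0,"ry":0,"rz":0.122},{"grip":0,"tx":15,"ty":31,"tz":0,"rx":0,"ry":0,"rz":0.122},{"grip":0,"tx":15,"ty":31,"tz":0,"rx":0,"ry":0,"rz":0.122},{"grip":0,"tx":15,"ty":31,"tz":0,"rx":0,"ry":0,"rz":0.122},{"grip":0,"tx":15,"ty":31,"tz":0,"rx":0,"ry":0,"rz":0.122},{"grip":0,"tx":15,"ty":31,"tz":0,"rx":0,"ry":0,"rz":0.122},{"grip":0,"tx":15,"ty":31,"tz":0,"rx":0,"ry":0,"rz":0.122},{"grip":0,"tx":15,"ty":31,"tz":0,"rx":0,"ry":0,"rz":0.122},{"grip":0,"tx":15,"ty":31,"tz":0,"rx":0,"ry":0,"rz":0.122},{"grip":0,"tx":15,"ty":31,"tz":0,"rx":0,"ry":0,"rz":0.122},{"grip":0,"tx":8,"ty":36,"tz":0,"rx":0,"ry":0,"rz":0.122},{"grip":0,"tx":8,"ty":36,"tz":0,"rx":0,"ry":0,"rz":0.122},{"grip":0,"tx":8,"ty":36,"tz":0,"rx":0,"ry":0,"rz":0.122},{"grip":0,"tx":8,"ty":36,"tz":0,"rx":0,"ry":0,"rz":0.122},{"grip":0,"tx":8,"ty":36,"tz":0,"rx":0,"ry":0,"rz":0.122},{"grip":0,"tx":8,"ty":36,"tz":0,"rx":0,"ry":0,"rz":0.122}]' 20
```

```text
time_s: 2.47
ee_pos: [0.4115, 0.1092, 0.297]
tool_rot: [3.141, 0.001, 2.787]
ft_force: [1.0, -0.0, 0.2]
opening: 0.0002
grip_force: 0.0
```

```bash
python3 -m creep '[{"grip":0,"tx":6.5,"ty":36,"tz":0,"rx":0,"ry":0,"rz":0},{"grip":0,"tx":6.5,"ty":36,"tz":-10,"rx":0,"ry":0,"rz":0},{"grip":0,"tx":6.5,"ty":36,"tz":-20,"rx":0,"ry":0,"rz":0},{"grip":0,"tx":6,"ty":35,"tz":-30,"rx":0,"ry":0,"rz":0},{"grip":0,"tx":0,"ty":0,"tz":-30,"rx":0,"ry":0,"rz":0},{"grip":0,"tx":0,"ty":0,"tz":-20,"rx":0,"ry":0,"rz":0},{"grip":0,"tx":0,"ty":0,"tz":-10,"rx":0,"ry":0,"rz":0},{"grip":0,"tx":0,"ty":0,"tz":-10,"rx":0,"ry":0,"rz":0},{"grip":0,"tx":0,"ty":0,"tz":-10,"rx":0,"ry":0,"rz":0},{"grip":0,"tx":0,"ty":0,"tz":-10,"rx":0,"ry":0,"rz":0},{"grip":0,"tx":0,"ty":0,"tz":-10,"rx":0,"ry":0,"rz":0}]'
```

```text
time_s: 3.38
ee_pos: [0.4364, 0.2467, 0.1395]
tool_rot: [3.141, 0.0, 2.781]
ft_force: [-0.9, 0.4, 1.2]
opening: 0.0006
grip_force: 0.5
```

```bash
python3 -m creep '[{"grip":0,"tx":0,"ty":0,"tz":-8,"rx":0,"ry":0,"rz":0},{"grip":0,"tx":0,"ty":0,"tz":-8,"rx":0,"ry":0,"rz":0},{"grip":0,"tx":0,"ty":0,"tz":-8,"rx":0,"ry":0,"rz":0},{"grip":0,"tx":0,"ty":0,"tz":-8,"rx":0,"ry":0,"rz":0}]'
python3 -m creep '[{"grip":0,"tx":0,"ty":0,"tz":-6,"rx":0,"ry":0,"rz":0},{"grip":0,"tx":0,"ty":0,"tz":-5,"rx":0,"ry":0,"rz":0},{"grip":0,"tx":0,"ty":0,"tz":-4,"rx":0,"ry":0,"rz":0},{"grip":0,"tx":0,"ty":0,"tz":-2,"rx":0,"ry":0,"rz":0}]'
```

```text
time_s: 3.72
ee_pos: [0.4365, 0.2466, 0.1074]
tool_rot: [3.141, 0.0, 2.781]
ft_force: [-0.7, 0.3, 0.6]
opening: 0.0
grip_force: 0.5
time_s: 4.05
ee_pos: [0.4363, 0.2465, 0.0903]
tool_rot: [-3.141, -0.0, 2.781]
ft_force: [-0.9, 0.1, 0.3]
opening: 0.0003
grip_force: 0.4
```

```bash
python3 - <<'E'
from h import *
p,d,c=shot("side","side1")
r=nets.cut_out("panel","side"); 
q=c[r[0]["region"]&(d>0)]; print(np.percentile(q,[1,50,99],axis=0))
cv2.imwrite("pics/side1c.png",cv2.resize(p[60:340,100:440,::-1],(680,560)))
E
```

```text
[[0.41220696 0.15907246 0.08409363]
 [0.55832626 0.27258115 0.08827429]
 [0.67657782 0.43590343 0.11216022]]
```

View pics/side1c.png

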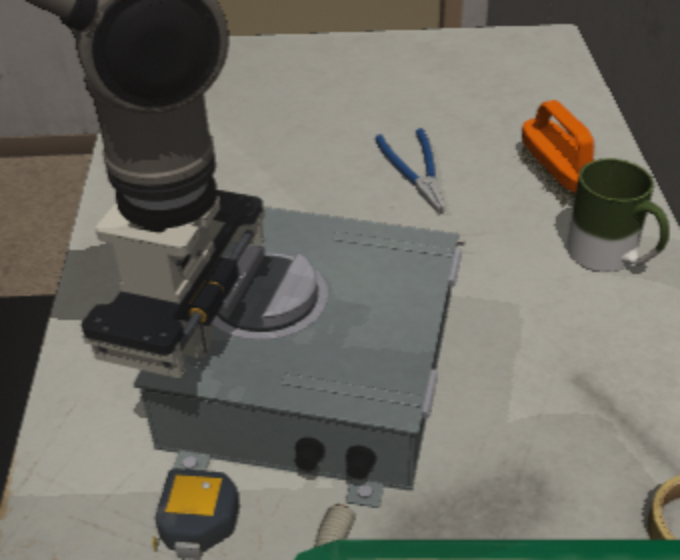

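The panel is nearly shut under the fingertips (crop at about (195,370)), and the tape measure and foam are untouched. I'll press on gently to the stop.

```bash
python3 -m creep '[{"grip":0,"tx":0,"ty":0,"tz":-3,"rx":0,"ry":0,"rz":0},{"grip":0,"tx":0,"ty":0,"tz":-2,"rx":0,"ry":0,"rz":0},{"grip":0,"tx":0,"ty":0,"tz":0,"rx":0,"ry":0,"rz":0}]'
python3 -m creep '[{"grip":0,"tx":0,"ty":0,"tz":-1,"rx":0,"ry":0,"rz":0},{"grip":0,"tx":0,"ty":0,"tz":-1,"rx":0,"ry":0,"rz":0},{"grip":0,"tx":0,"ty":0,"tz":0,"rx":0,"ry":0,"rz":0}]'
```

```text
time_s: 4.4
ee_pos: [0.4364, 0.2465, 0.0857]
tool_rot: [3.141, 0.0, 2.781]
ft_force: [-0.3, 0.2, 0.3]
opening: 0.0004
grip_force: 0.0
time_s: 4.65
ee_pos: [0.4365, 0.2466, 0.0851]
tool_rot: [3.141, 0.001, 2.781]
ft_force: [-4.0, -1.1, 12.2]
opening: 0.0005
grip_force: 5.6
```

```bash
python3 -m creep '[{"grip":0,"tx":0,"ty":0,"tz":-1,"rx":0,"ry":0,"rz":0},{"grip":0,"tx":0,"ty":0,"tz":0,"rx":0,"ry":0,"rz":0}]'
python3 -m creep '[{"grip":0,"tx":0,"ty":0,"tz":10,"rx":0,"ry":0,"rz":0},{"grip":0.5,"tx":0,"ty":-20,"tz":35,"rx":0,"ry":0,"rz":0},{"grip":0.5,"tx":-10,"ty":-35,"tz":20,"rx":0,"ry":0,"rz":0},{"grip":0.5,"tx":-10,"ty":-35,"tz":20,"rx":0,"ry":0,"rz":0},{"grip":0.5,"tx":-10,"ty":-35,"tz":0,"rx":0,"ry":0,"rz":0},{"grip":0.5,"tx":0,"ty":0,"tz":0,"rx":0,"ry":0,"rz":0}]'
cat > m.py <<'E'
from h import *
import sys
for n in("top","side"):
    p,d,c=shot(n,n+sys.argv[1])
    L=np.array([.6561,.2746]);X=np.array([np.cos(-.268),np.sin(-.268)]);Y=np.array([-X[1],X[0]])
    b=np.stack([(c[...,:2]-L)@X,(c[...,:2]-L)@Y],-1)
    rr=np.hypot(b[...,0]+.165,b[...,1]); z=c[...,2]
    pl=(rr>.06)&(rr<.09)&(abs(z-.09)<.03)&(b[...,0]>-.225)
    A=np.c_[b[pl],np.ones(pl.sum())]; k=np.linalg.lstsq(A,z[pl],rcond=None)[0]
    print(n,"plate z",np.median(z[pl]),"slope x",k[0])
    F=(rr<.065)
    t=F&(abs(z-.107)<.005); f=F&(abs(z-.091)<.004)&(rr<.045)
    print("n",t.sum(),f.sum(),"z",np.median(z[t]),np.median(z[f]))
    (cc,R)=cv2.minEnclosingCircle(b[t].astype(np.float32)); print("head ctr box",cc,R,"world",L+cc[0]*X+cc[1]*Y)
    g=b[f]-np.array(cc); w=np.linalg.svd(g-g.mean(0))[2][0]; w*=np.sign(w[1]); print("turn",np.arctan2(w[0],w[1]),"floor mean",g.mean(0))
E
python3 m.py 2
```

```text
time_s: 4.82
ee_pos: [0.4365, 0.2466, 0.085]
tool_rot: [3.141, 0.001, 2.781]
ft_force: [-6.2, -2.5, 19.8]
opening: 0.0002
grip_force: 9.8
time_s: 5.32
ee_pos: [0.4052, 0.1175, 0.1691]
tool_rot: [-3.141, 0.002, 2.778]
ft_force: [0.5, 0.8, -0.4]
opening: 0.0297
grip_force: 0.0
top plate z 0.08518028159602908 slope x -0.0006453407909635088
n 1086 694 z 0.10698270114272229 0.09115506059204348
head ctr box (-0.16612039506435394, -0.00047759496374055743) 0.04989315941929817 world [0.49578323 0.31812869]
turn 0.08484959283997583 floor mean [-8.75968575e-05  4.21012942e-04]
side plate z 0.08572118813433938 slope x 0.0010000213878956035
n 932 497 z 0.10737730105751159 0.0917404681836936
head ctr box (-0.16489262878894806, 0.0001193622883874923) 0.050635091960430145 world [0.49712524 0.31837922]
turn 0.07073258960168857 floor mean [-0.00478475 -0.0018621 ]
```

View pics/top2.png

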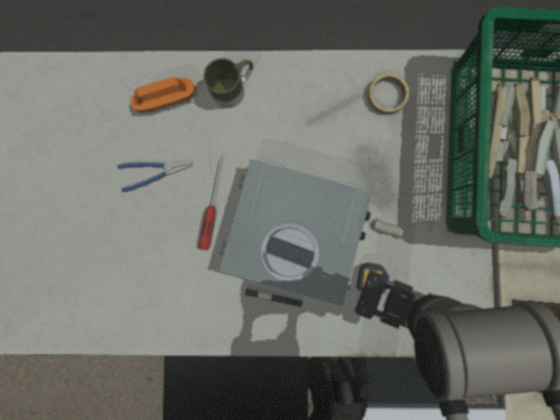

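The top view shows the panel shut (plate 85 mm, level) and the fastener at (290,250) with its slot clear. Next I move over the axis.

```bash
python3 -m creep '[{"grip":0.5,"tx":18,"ty":36,"tz":0,"rx":0,"ry":0,"rz":0.015},{"grip":0.5,"tx":18,"ty":36,"tz":0,"rx":0,"ry":0,"rz":0},{"grip":0.5,"tx":18,"ty":36,"tz":0,"rx":0,"ry":0,"rz":0},{"grip":0.5,"tx":18,"ty":36,"tz":0,"rx":0,"ry":0,"rz":0},{"grip":0.5,"tx":18,"ty":36,"tz":0,"rx":0,"ry":0,"rz":0},{"grip":0.5,"tx":1,"ty":20,"tz":0,"rx":0,"ry":0,"rz":0},{"grip":0.5,"tx":0,"ty":0,"tz":-20,"rx":0,"ry":0,"rz":0},{"grip":0.5,"tx":0,"ty":0,"tz":-20,"rx":0,"ry":0,"rz":0},{"grip":0.5,"tx":0,"ty":0,"tz":0,"rx":0,"ry":0,"rz":0},{"grip":0.5,"tx":0,"ty":0,"tz":0,"rx":0,"ry":0,"rz":0}]'
```

```text
time_s: 6.25
ee_pos: [0.4963, 0.3224, 0.1265]
tool_rot: [-3.14, -0.002, 2.797]
ft_force: [0.4, 0.3, 0.7]
opening: 0.0459
grip_force: 0.0
```

```bash
python3 -m creep '[{"grip":0.5,"tx":0,"ty":-4,"tz":-6,"rx":0,"ry":0,"rz":0},{"grip":0.5,"tx":0,"ty":0,"tz":-6,"rx":0,"ry":0,"rz":0},{"grip":0.5,"tx":0,"ty":0,"tz":-6,"rx":0,"ry":0,"rz":0},{"grip":0.5,"tx":0,"ty":0,"tz":-6,"rx":0,"ry":0,"rz":0},{"grip":0.5,"tx":0,"ty":0,"tz":-6,"rx":0,"ry":0,"rz":0},{"grip":0.5,"tx":0,"ty":0,"tz":0,"rx":0,"ry":0,"rz":0}]'
```

```text
time_s: 6.75
ee_pos: [0.4968, 0.3171, 0.0965]
tool_rot: [-3.14, -0.001, 2.795]
ft_force: [-1.4, -0.8, -0.6]
opening: 0.0463
grip_force: 0.0
```

In the slot. Now I turn clockwise (negative rz) in steps.

```bash
python3 -m creep '[{"grip":0.5,"tx":0,"ty":1,"tz":0,"rx":0,"ry":0,"rz":-0.08},{"grip":0.5,"tx":0,"ty":0,"tz":0,"rx":0,"ry":0,"rz":-0.08},{"grip":0.5,"tx":0,"ty":0,"tz":0,"rx":0,"ry":0,"rz":-0.08},{"grip":0.5,"tx":0,"ty":0,"tz":0,"rx":0,"ry":0,"rz":-0.08},{"grip":0.5,"tx":0,"ty":0,"tz":0,"rx":0,"ry":0,"rz":-0.08},{"grip":0.5,"tx":0,"ty":0,"tz":0,"rx":0,"ry":0,"rz":-0.08}]'; python3 -c "
from station import sensors;s=sensors.read_state();print(s['moment'],s['qpos'])"
```

```text
time_s: 7.25
ee_pos: [0.4967, 0.3193, 0.0978]
tool_rot: [3.142, -0.002, 2.312]
ft_force: [-1.8, 3.2, 0.1]
opening: 0.0458
grip_force: 1.9
[0.59594352 0.254106   0.11128715] [ 0.44079087  0.58464538  1.50658207  0.00175584  1.05081258 -0.3013449 ]
```

```bash
python3 -m creep '[{"grip":0.5,"tx":0,"ty":0,"tz":0,"rx":0,"ry":0,"rz":-0.08},{"grip":0.5,"tx":0,"ty":0,"tz":0,"rx":0,"ry":0,"rz":-0.08},{"grip":0.5,"tx":0,"ty":0,"tz":0,"rx":0,"ry":0,"rz":-0.08},{"grip":0.5,"tx":0,"ty":0,"tz":0,"rx":0,"ry":0,"rz":-0.08},{"grip":0.5,"tx":0,"ty":0,"tz":0,"rx":0,"ry":0,"rz":-0.08},{"grip":0.5,"tx":0,"ty":0,"tz":0,"rx":0,"ry":0,"rz":-0.08},{"grip":0.5,"tx":0,"ty":0,"tz":0,"rx":0,"ry":0,"rz":-0.08}]'
python3 -m creep '[{"grip":0.5,"tx":0,"ty":0,"tz":0,"rx":0,"ry":0,"rz":-0.08},{"grip":0.5,"tx":0,"ty":0,"tz":0,"rx":0,"ry":0,"rz":-0.08},{"grip":0.5,"tx":0,"ty":0,"tz":0,"rx":0,"ry":0,"rz":-0.08},{"grip":0.5,"tx":0,"ty":0,"tz":0,"rx":0,"ry":0,"rz":-0.08},{"grip":0.5,"tx":0,"ty":0,"tz":0,"rx":0,"ry":0,"rz":-0.08},{"grip":0.5,"tx":0,"ty":0,"tz":0,"rx":0,"ry":0,"rz":-0.05}]'; python3 -c "
from station import sensors;s=sensors.read_state();print(s['moment'])"
```

```text
time_s: 7.83
ee_pos: [0.4968, 0.3194, 0.0979]
tool_rot: [-3.141, -0.001, 1.752]
ft_force: [-1.2, 2.8, -0.8]
opening: 0.0458
grip_force: 2.2
time_s: 8.33
ee_pos: [0.4969, 0.319, 0.0978]
tool_rot: [-3.141, -0.0, 1.302]
ft_force: [-1.7, 2.3, 0.2]
opening: 0.0461
grip_force: 2.1
[0.32778788 0.20995272 0.12315352]
```

```bash
python3 -m creep '[{"grip":0.5,"tx":0,"ty":0,"tz":0,"rx":0,"ry":0,"rz":-0.05},{"grip":0.5,"tx":0,"ty":0,"tz":0,"rx":0,"ry":0,"rz":-0.05},{"grip":0.5,"tx":0,"ty":0,"tz":0,"rx":0,"ry":0,"rz":-0.03},{"grip":0.5,"tx":0,"ty":0,"tz":0,"rx":0,"ry":0,"rz":0}]'; python3 -c "
from station import sensors;s=sensors.read_state();print(s['moment'])"
python3 -m creep '[{"grip":0.5,"tx":0,"ty":0,"tz":0,"rx":0,"ry":0,"rz":-0.03},{"grip":0.5,"tx":0,"ty":0,"tz":0,"rx":0,"ry":0,"rz":-0.03},{"grip":0.5,"tx":0,"ty":0,"tz":0,"rx":0,"ry":0,"rz":0}]'; python3 -c "
from station import sensors;s=sensors.read_state();print(s['moment'])"
```

```text
time_s: 8.67
ee_pos: [0.497, 0.3189, 0.0978]
tool_rot: [-3.141, -0.0, 1.175]
ft_force: [-1.4, 1.8, 0.7]
opening: 0.0457
grip_force: 1.2
[0.23557122 0.11586745 0.07395961]
time_s: 8.92
ee_pos: [0.4971, 0.3188, 0.0979]
tool_rot: [-3.141, -0.0, 1.116]
ft_force: [-1.6, 1.7, -0.1]
opening: 0.046
grip_force: 1.4
[0.23774171 0.22154208 0.03039268]
```

```bash
for i in 1; do python3 -m creep '[{"grip":0.5,"tx":0,"ty":0,"tz":0,"rx":0,"ry":0,"rz":-0.03},{"grip":0.5,"tx":0,"ty":0,"tz":0,"rx":0,"ry":0,"rz":-0.02},{"grip":0.5,"tx":0,"ty":0,"tz":0,"rx":0,"ry":0,"rz":0}]'; done; python3 -c "
from station import sensors;s=sensors.read_state();print(s['moment'],s['tau'])"
python3 m.py 3
```

```text
time_s: 9.17
ee_pos: [0.4971, 0.3188, 0.0978]
tool_rot: [-3.141, 0.0, 1.067]
ft_force: [-1.3, 3.0, -0.3]
opening: 0.0458
grip_force: 10.4
[0.4352499  0.37005728 0.76660027] [ -2.9368832  -52.42201209 -22.05965996  -0.50964033  -0.3465471
   1.09322671]
top plate z 0.08541556814356951 slope x 0.0035617545916295863
n 0 0 z nan nan
head ctr box (0.0, 0.0) 0.0 world [0.6561 0.2746]
turn 0.0 floor mean [nan nan]
side plate z 0.08575693458861497 slope x 0.0007777531858190211
n 749 240 z 0.10730756132933617 0.09175206044871749
head ctr box (-0.16612595319747925, -0.0002992022782564163) 0.050773266702890396 world [0.49582511 0.31830219]
turn 1.5625518735392812 floor mean [0.00072086 0.00851804]
  return _methods._mean(a, axis=axis, dtype=dtype,
  ret = ret.dtype.type(ret / rcount)
m.py:15: RuntimeWarning: Mean of empty slice.
  g=b[f]-np.array(cc); w=np.linalg.svd(g-g.mean(0))[2][0]; w*=np.sign(w[1]); print("turn",np.arctan2(w[0],w[1]),"floor mean",g.mean(0))
  ret = um.true_divide(
```

Moment has jumped to 0.77 N m, so it is at the stop. I'll ease off to the slot's centre, lift and withdraw.

```bash
python3 -m creep '[{"grip":0.5,"tx":0,"ty":0,"tz":0,"rx":0,"ry":0,"rz":-0.02},{"grip":0.5,"tx":0,"ty":0,"tz":0,"rx":0,"ry":0,"rz":0}]'
python3 -m creep '[{"grip":0.5,"tx":0,"ty":0,"tz":0,"rx":0,"ry":0,"rz":0.07},{"grip":0.5,"tx":0,"ty":0,"tz":0,"rx":0,"ry":0,"rz":0.08},{"grip":0.5,"tx":0,"ty":0,"tz":0,"rx":0,"ry":0,"rz":0.05},{"grip":0.5,"tx":0,"ty":0,"tz":8,"rx":0,"ry":0,"rz":0},{"grip":0.5,"tx":0,"ty":0,"tz":10,"rx":0,"ry":0,"rz":0},{"grip":0.5,"tx":0,"ty":0,"tz":30,"rx":0,"ry":0,"rz":0},{"grip":0.5,"tx":-5,"ty":-20,"tz":30,"rx":0,"ry":0,"rz":0},{"grip":0.5,"tx":-18,"ty":-36,"tz":5,"rx":0,"ry":0,"rz":0},{"grip":0.5,"tx":-18,"ty":-36,"tz":0,"rx":0,"ry":0,"rz":0},{"grip":0.5,"tx":-18,"ty":-36,"tz":0,"rx":0,"ry":0,"rz":0},{"grip":0.5,"tx":-18,"ty":-36,"tz":0,"rx":0,"ry":0,"rz":0},{"grip":0.5,"tx":-10,"ty":-36,"tz":0,"rx":0,"ry":0,"rz":0},{"grip":0.5,"tx":0,"ty":0,"tz":0,"rx":0,"ry":0,"rz":0},{"grip":0.5,"tx":0,"ty":0,"tz":0,"rx":0,"ry":0,"rz":0}]'
python3 m.py 4
```

```text
time_s: 9.43
ee_pos: [0.4972, 0.3188, 0.0978]
tool_rot: [3.141, 0.0, 1.047]
ft_force: [-2.3, 4.1, -0.6]
opening: 0.0458
grip_force: 20.8
time_s: 10.6
ee_pos: [0.4109, 0.117, 0.1824]
tool_rot: [3.139, -0.001, 1.24]
ft_force: [0.1, 0.5, -0.3]
opening: 0.046
grip_force: 0.0
top plate z 0.08514684701730005 slope x -0.0012684344185588548
n 1087 699 z 0.10698587498041827 0.09101673693327475
head ctr box (-0.16611264646053314, -0.0005817890632897615) 0.04995789751410484 world [0.49576311 0.31802617]
turn -1.568723634273453 floor mean [ 0.00096982 -0.00015093]
side plate z 0.08574147939312438 slope x 4.299763980513626e-05
n 632 206 z 0.10734848180833742 0.0920397369022825
head ctr box (-0.1632605791091919, 0.0008871335885487497) 0.050181470811367035 world [0.49890234 0.31868742]
turn -1.4808665630110855 floor mean [0.01696718 0.00860115]
```

View pics/top4.png

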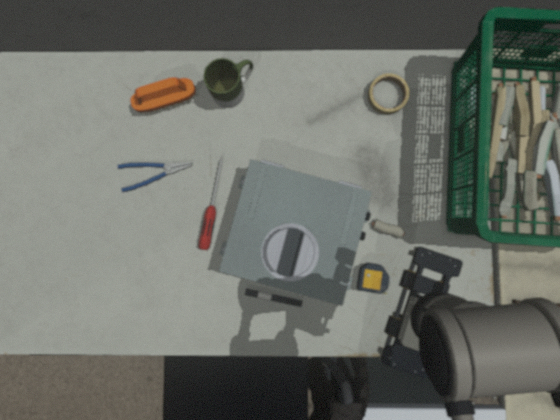

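The top view shows the panel shut and the slot at (290,251) now along the box's x (turn about 1.57). The loose items are where they were, and the gripper is clear.

```bash
python3 -c "
from station import order;print(order.finish_job())"
```

```text
the job is handed in; nothing more can be done
None
```

The panel is fully shut and the fastener is turned clockwise to its stop (about 1.57 rad). The loose items were left untouched, and the job was handed in at about 11 s.

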